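Index the riveting table one division, clamp it and fire the striker

TASK

The red-handled crank drives the round table through a worm: keep cranking it anticlockwise (as you look down on the handle, a few full turns) until the one copper rivet that still stands proud sits exactly under the tip of the striker. Then swing the black-knobbed clamp lever all the way over to lock the table, pull the striker's black knob straight up until it stays up by itself when let go, and press the yellow trip pad down to fire it, so that the rivet is driven in. Let go of everything and do not disturb the knives, tools and other things lying about.

Things in the scene. Friction and masses are not known exactly. Their poses are not given: they have to be found in the camera images.
- fixture: Riveting fixture, bolted down (place and heading vary): dark steel base plate 16 mm thick, x -150 to 90, y -130 to 155 mm, with a green round table housing, press head and worm box. Origin: on the work surface under the round table's centre; x is its heading, y its left, z up. In this frame (mm): round table axis (0,0), blanks' tops at z 78; striker axis (0,52); crank disc centre (0,-160,105).
- shield (a point): Centre of the clear eye shield, a level 4 mm sheet in a dark frame; fixture frame (mm): x -55 to 55, y -160 to -80, z 186 to 190, on two thin posts at (+-50,-80). It stands over the crank and bars an upright gripper there: lean the tool outward (to the fixture's -y), along the crank's axis, to turn the crank.
- crank (a joint): Angle of the worm crank about its axis, rad; grows anticlockwise seen looking down on the handle. It starts 2 to 3 turns below 0. The worm gives the round table 1/30 of it (12 degrees a turn) and is self-locking; turning it takes about 0.06 N m (2 to 3 N at the hand grip).
- crank_axis (a point): Point on the crank's axis level with the middle of the hand grip, 32 mm above the underside of the crank disc (aluminium, 72 mm across, 8 mm thick). z of this frame is the crank's axis, pointing up and outward to the fixture's -y side, 38 degrees from vertical; x points from the axis to the hand grip, and turns with the crank.
- crank_grip (a point): Middle of the red hand grip: a cylinder 15 mm across and 40 mm long, parallel to the crank's axis, 28 mm away from it, from 11 to 51 mm above the disc's underside (this point at 32 mm). It revolves freely on its pin, so the tool may keep its orientation while it goes round in a circle.
- dial (a joint): Angle of the round table about the vertical, rad, grows anticlockwise from above. At 0 the proud rivet is exactly under the striker; starts between about -0.63 and -0.42 (one division of the twelve is 0.52). Turned only by the crank.
- rivet_head (a point): Top centre of the one proud rivet: bright orange copper, 10 mm across, standing 6 mm above its dark wood blank, 52 mm from the round table's axis. The other eleven blanks have small flush steel rivets.
- rivet (a joint): How far the proud rivet has been driven, m: 0 proud, 0.006 flush. Only a fired striker drives it properly.
- clamp (a joint): Clamp lever angle, rad: 0 as found (leaning to the fixture's -y), 1.0 fully over (leaning to its +y), which is locked. Stays where it is left; moves with about 1 N at its knob. Once it is over, leave the table's angle alone.
- clamp_tip (a point): Centre of the black ball knob (26 mm across) at the end of the clamp lever, a 10 mm steel rod; 80 mm from its pivot. The pivot is level and along the fixture's x at (-112,0,38) mm, so the knob swings in the plane across the fixture from y -38 to y +38 mm, at heights from 108 (ends) to 118 mm (upright).
- striker (a joint): Lift of the striker, m: 0 at rest, 0.032 the highest. Sprung down: about 12 to 15 N to lift at 0.028, plus up to 6 N as the sear snaps in. Drawn above 0.027 and let go, the sear holds it near 0.026.
- striker_knob (a point): Centre of the striker's black knob with yellow rings: upright cylinder 28 mm across, 30 mm tall (15 mm above and below this point), 216 mm above the table at rest, free all round, at the top of a 13 mm rod.
- striker_tip (a point): Centre of the striker's lower end, 13 mm across; at rest 2.5 mm above the proud rivet's top. The green press head above it spans x -20 to 20, y 28 to 140, z 115 to 145 in the fixture's frame (mm); its column (radius 16, with a collar of radius 22 up to z 166) stands at (0,122).
- sear (a joint): Angle of the sear with its trip pad, rad: 0 home, 0.4 pressed fully down; springs back. With the striker caught it lets go at about 0.2.
- trip_pad (a point): Centre of the top face of the yellow trip pad, 22 x 26 mm, 6 mm thick, at the end of the sear arm, 72 mm to the fixture's +x side of the striker axis, 155 mm above the table. Pressing it down 10 to 15 mm with 3 to 7 N fires the caught striker; it goes down 21 mm at most.
- tray: Shallow wooden tray, bolted down, 220 x 260 x 30 mm, walls 10 mm, with knives in it. Origin: centre of its underside.
- knife_a: Loose small knife, aluminium handle, 175 mm long, lying in the tray. Leave it. Origin under its middle.
- knife_b: Loose small knife like knife_a, in the tray. Leave it.
- knife_c: Loose small knife with a dark handle, in the tray. Leave it.
- wax_bar: Loose green bar of polishing compound, 50 x 28 x 24 mm, on the fixture's base plate near its front left corner. Leave it. Origin: underside centre.
- rivet_jar: Loose amber jar, 60 mm across, 70 mm tall, to the left of the fixture. Leave it. Origin: underside centre.
- sanding_block: Loose cork sanding block 90 x 50 x 30 mm. Leave it. Origin: underside centre.
- hammer: Loose hammer, 240 mm long, lying down. Leave it.
- spanner: Loose spanner lying down. Leave it.

How it is judged:
By the outcome, as a careful person would: the job done as asked, in the order asked, and still so for the second after the job is handed in, with the robot touching nothing.
It also fails if it takes over 70 s, if anything falls off the work surface, if the arm or the gripper's body presses on something with over 40 N, if the wrist force passes 120 N, or if a joint passes its speed limit or range.

ROBOT

A 6-joint arm with a two-finger parallel gripper is mounted at the origin on the work surface. World frame = base frame: x ahead of the robot, y to its left, z up, the work surface at z = 0. Lengths are in mm, angles in rad, forces in N, time in s.
With the tool pointing down it reaches from about 400 to 825 mm from the base axis. Payload 7 kg.
Tool frame: the origin (TCP) lies at the very end of the fingers, on their centre line; the grasp point (between the pads) lies 19 mm behind it; z points along the fingers, y is the direction in which the jaws open and shut (so a half turn about z gives the same grasp; the last joint's range is limited). The gripper opens to 88 mm and grips with 3 to 60 N. Pads are 19 mm wide; open, the fingers measure 130 mm over their backs; the gripper's body (78 mm by 193 mm) begins 47 mm behind the grasp point.
Start: joints at [-0.852, 0.359, 0.012, 0, -1.224, -0.288], TCP at [281.85, -613.315, 226.561] pointing down, gripper open.
Joint ranges: [-3.07, 3.07], [-1.43, 2.12], [-1.02, 1.25], [-3.03, 1.67], [-3.05, -0], [-3.03, 3.03]. Speed limits (rad/s): [2.39, 2.39, 3.01, 3.14, 3.14, 3.14].

INTERFACE

Orientations are given as a unit quaternion [x, y, z, w].
In Python, from plant import bot gives the robot as it stands. Calls block until the motion is done:
- bot.move_ptp(position, orientation): joint-space move of the TCP to a pose.
- bot.line_to(position, velocity=150, ori=None): straight line of the TCP; ori=None keeps the orientation; velocity is the mean speed in mm/s.
- bot.move_joints(angles): joint-space move.
- bot.move_gripper(opening, force=None): finger opening in mm; force is the grip in N (None keeps the last); returns when the fingers have stopped.
- bot.pause(seconds).
- bot.solve_ik(position, orientation): joint angles nearest the present ones, or None.
- bot.read_state(): the state.
- bot.camera(name): name is "scene" or "top" or "wrist"; returns the picture (420x560x3 uint8, red, green, blue); there is no depth.
- bot.get_calibration(name): a dict with "fx", "fy", "cx", "cy" (pixels), "distortion" ([k1, k2, p1, p2, k3] as OpenCV has them; the pictures are not rectified), "view" (4x4, takes a point from world to camera coordinates); the wrist camera has in their place "T_tool_cam" (4x4, takes a point from camera to tool coordinates, whose origin is the TCP and whose axes are the flange's). Camera axes: x right, y up, looking along -z (the intrinsics and any distortion apply to the point x, -y, -z); pixel columns grow to the right and rows downward; lengths in mm; the calibration is good to about 2 mm. A picture is of the moment at which its call begins: read the wrist's pose just before it. get_calibration takes no time and is no camera call.
A pose or a line that the arm cannot do raises bot.Unreachable and nothing moves.
- bot.close_job(): hands the job in, once; it reports no verdict.
The state is a dict: "t": time; "joint_pos": joint angles; "qvel": joint speeds; "tau": joint torques, N m; "tcp_pos": TCP position; "eef_rot": TCP orientation; "contact_force": force on the tool from outside, world axes, zero at the start; "moment": the same for the moment, N m; "width": finger opening in mm.
Only numpy, scipy, OpenCV 4.12 (cv2) and the standard library are available. Lean on these libraries where they do the work, as an engineer would, in place of code of your own. Each camera call takes 0.05 s, during which the arm holds its last target. There are 200 camera calls.

## Working session

There is one attempt and no reset: what is moved stays moved. The work goes in short steps, each a Python script; the robot and the scene stay as the last script left them, time stands still between calls to the robot, and variables do not carry over. Pictures are saved under pics/ and viewed, about 8 in all and at most 12, crops included, and the job is handed in when it is done.

```bash
ls; mkdir -p pics; python3 - <<'E'
from plant import bot
import cv2
for n in("scene","top"):
    cv2.imwrite(f"pics/{n}0.png",cv2.resize(bot.camera(n)[:,:,::-1],(800,600),interpolation=cv2.INTER_CUBIC))
    c=bot.get_calibration(n);print(n,{k:(v.round(3).tolist() if hasattr(v,'round') and k=='view' else v) for k,v in c.items()})
print(bot.get_calibration("wrist"));print(bot.read_state())
E
```

```text
pics
scene {'fx': 441.1186200362736, 'fy': 441.1186200362736, 'cx': 292.6187340343164, 'cy': 211.1687291560817, 'distortion': array([-0.01226599,  0.        ,  0.        ,  0.        ,  0.        ]), 'view': [[-0.12, 0.993, 0.011, 120.2], [-0.703, -0.093, 0.705, 253.491], [0.701, 0.076, 0.709, -1913.132], [0.0, 0.0, 0.0, 1.0]]}
top {'fx': 504.5967760744838, 'fy': 504.5967760744838, 'cx': 282.1072773214394, 'cy': 211.95285269274652, 'distortion': array([-0.1440259,  0.       ,  0.       ,  0.       ,  0.       ]), 'view': [[0.009, -1.0, 0.01, -78.261], [0.99, 0.01, 0.141, -515.892], [-0.141, 0.008, 0.99, -1480.716], [0.0, 0.0, 0.0, 1.0]]}
{'fx': 377.1205745057241, 'fy': 377.1205745057241, 'cx': 276.1903133701107, 'cy': 216.1506658604517, 'distortion': array([0.01461716, 0.        , 0.        , 0.        , 0.        ]), 'T_tool_cam': array([[ 9.49319564e-04,  9.57328329e-01,  2.89000984e-01,
         7.64187368e+01],
       [ 9.99999542e-01, -9.43457842e-04, -1.59584959e-04,
        -1.49477837e+00],
       [ 1.19885042e-04,  2.89001003e-01, -9.57328787e-01,
        -1.57318427e+02],
       [ 0.00000000e+00,  0.00000000e+00,  0.00000000e+00,
         1.00000000e+00]])}
{'t': 0.1, 'joint_pos': array([-8.51888645e-01,  3.59305171e-01,  1.11487549e-02, -3.31862769e-04,
       -1.22408523e+00, -2.88122145e-01]), 'qvel': array([ 0.00064432, -0.00174819,  0.0009406 ,  0.00109996,  0.00092447,
        0.00085193]), 'tau': array([-1.95086592e-03, -5.84162986e+01,  2.93753725e+01,  7.01541424e+00,
        1.02501560e-02, -3.20630375e-05]), 'tcp_pos': array([ 281.68292096, -612.93383789,  225.71794212]), 'eef_rot': array([-2.13675887e-01,  9.76904329e-01,  7.08251024e-04, -2.12034477e-04]), 'contact_force': array([-0.0667326 ,  0.30984871, -0.1005147 ]), 'moment': array([-0.02004826,  0.04099689,  0.05153726]), 'width': 87.50083197405698}
```

View pics/scene0.png

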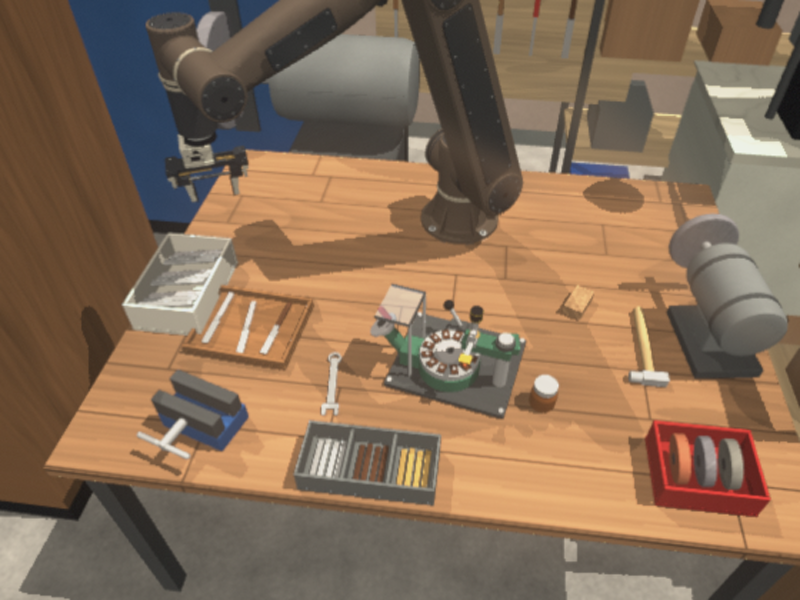

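View pics/top0.png

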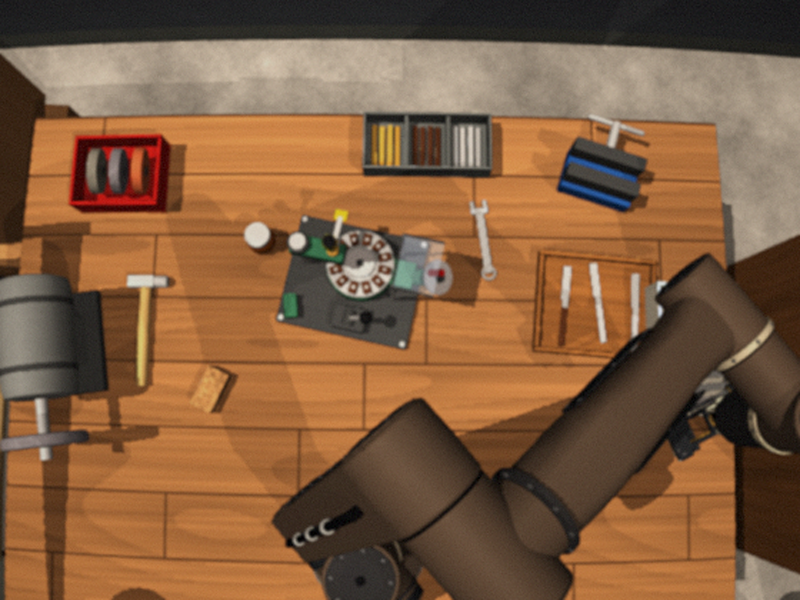

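Both views show the fixture. In the top view the plate corner screws are at about (304,218), (282,317), (404,345) and the table is near (361,263), so it heads roughly +x world with a small clockwise yaw. Next I'll get a rough pose, then a wrist picture from close by.

```bash
cat > h.py <<'E'
import numpy as np, cv2
from scipy.spatial.transform import Rotation as R
from scipy.optimize import least_squares
from plant import bot
def cam(n, st=None):
    c=bot.get_calibration(n)
    K=np.array([[c['fx'],0,c['cx']],[0,c['fy'],c['cy']],[0,0,1.]])
    if n=='wrist':
        T=np.eye(4);T[:3,:3]=R.from_quat(st['eef_rot']).as_matrix();T[:3,3]=st['tcp_pos']
        V=np.linalg.inv(T@np.array(c['T_tool_cam']))
    else: V=np.array(c['view'])
    return K,np.array(c['distortion']),V
def proj(P,C):
    K,d,V=C; V=np.diag([1,-1,-1,1.])@V
    return cv2.projectPoints(np.atleast_2d(P).astype(float),cv2.Rodrigues(V[:3,:3])[0],V[:3,3],K,d)[0][:,0]
def fix2w(p,pose):  # pose x,y,yaw
    return np.atleast_2d(p)@R.from_euler('z',pose[2]).as_matrix().T+np.r_[pose[0],pose[1],0]
def fitpose(P,uv,C,x0=(600,0,-.2)):
    r=least_squares(lambda x:(proj(fix2w(P,x),C)-uv).ravel(),x0,x_scale=[10,10,.1]);return r.x,r.fun
E
python3 - <<'E'
from h import *
C=cam('top')
P=[[0,0,78],[-30+112,12.5+134,16],[-30-112,12.5+134,16],[-30-112,12.5-134,16]]
uv=np.array([[361,263],[304,218],[282,317],[404,345]])*.7
x,f=fitpose(P,uv,C);print(x,f.round(1))
E
```

```text
[ 5.93974346e+02  1.45727481e+01 -2.01551497e-01] [ 0.  -0.4  0.7  0.1 -0.7  0.7 -0.1 -0.4]
```

```bash
python3 - <<'E'
from h import *
pose=[594,14.6,-.2016]
q=(R.from_euler('z',pose[2])*R.from_quat([0,1,0,0])).as_quat()
tgt=fix2w([-60,-40,340],pose)[0]
print(tgt,bot.solve_ik(tgt,q))
bot.move_ptp(tgt,q)
bot.pause(.2)
st=bot.read_state(); im=bot.camera('wrist')
np.savez('w1.npz',im=im,p=st['tcp_pos'],q=st['eef_rot'])
cv2.imwrite('pics/w1.png',cv2.resize(im[:,:,::-1],(800,600),interpolation=cv2.INTER_CUBIC))
print(st['t'],st['tcp_pos'],st['joint_pos'].round(2))
C=cam('wrist',st)
for n,p in dict(tab=[0,0,78],crank=[0,-160,105],knob=[0,52,216],trip=[72,52,155],clamp=[-112,-38,108]).items(): print(n,proj(fix2w(p,pose),C)[0]/.7)
E
```

```text
[527.20566555 -12.57566716 340.        ] [ 0.34838947  0.05793327 -0.11845388  0.         -1.39440917 -2.1207858 ]
2.65 [527.22944543 -13.02731276 339.82815768] [ 0.35  0.06 -0.12 -0.   -1.39 -2.12]
tab [444.05994679 319.70796376]
crank [239.05742799 330.51863569]
knob [556.41625925 394.13032255]
trip [523.32864449 448.17564355]
clamp [398.10441595 181.39772388]
```

View pics/w1.png

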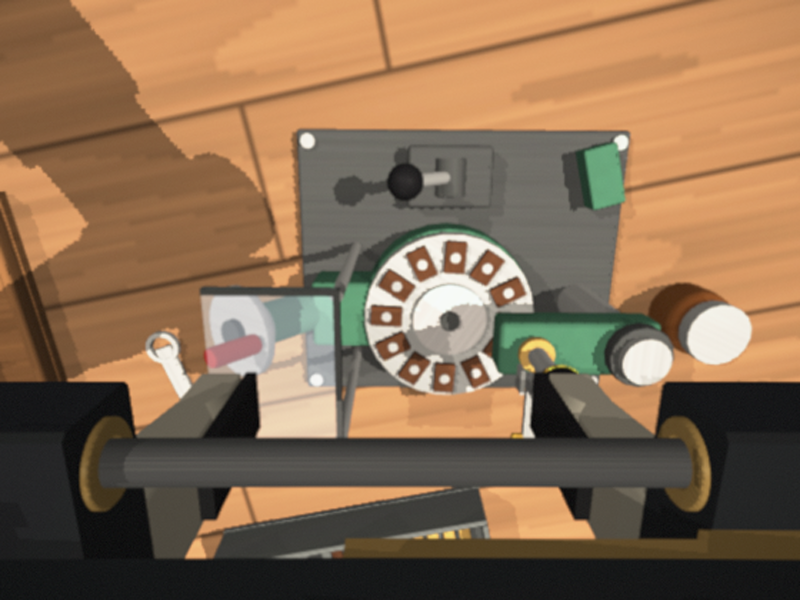

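The wrist view shows the plate screws at (307,140), (622,142), (316,380), the table at (450,320) with ten blanks, the red grip at (210–260, 350), and the clamp knob at (405,181). The proud rivet is hidden by the press head. The blanks' angles modulo 30° still give the dial angle, since the start range is only 0.21 rad wide.

```bash
cat > m.py <<'E'
from h import *
def blanks(im,C,pose):
    hsv=cv2.cvtColor(im,cv2.COLOR_RGB2HSV)
    # brown-dark mask restricted to ring
    m=((hsv[...,0]<14)&(hsv[...,1]>120)&(hsv[...,2]<170)).astype(np.uint8)
    ring=np.zeros_like(m)
    for r in (52,):
        a=np.linspace(0,2*np.pi,90); pts=proj(fix2w(np.c_[r*np.cos(a),r*np.sin(a),a*0+78],pose),C)
        cv2.polylines(ring,[pts.astype(np.int32)],True,1,22)
    m=cv2.morphologyEx(m&ring,cv2.MORPH_CLOSE,np.ones((5,5),np.uint8))
    n,l,s,c=cv2.connectedComponentsWithStats(m)
    return [(c[i],s[i,4]) for i in range(1,n) if s[i,4]>60]
def gripP(th,h,pose):
    a=np.array([0,-np.sin(np.radians(38)),np.cos(np.radians(38))]);b=np.cross(a,[1,0,0])
    return fix2w(np.array([0,-160,105])+h*a+28*(np.cos(th)*np.array([1,0,0])+np.sin(th)*b),pose)[0]
E
python3 - <<'E'
from m import *
d=np.load('w1.npz');im=d['im'];st=dict(tcp_pos=d['p'],eef_rot=d['q']);C=cam('wrist',st)
pose=np.array([594,14.6,-.2016])
bl=blanks(im,C,pose)
A=np.array([b[1] for b in bl]);uv=np.array([b[0] for b in bl]);print(np.c_[uv/.7,A].round(0).tolist())
k=(A>.75*np.median(A))&(A<1.3*np.median(A));uv=uv[k]
scr=np.array([[307,140],[622,142],[316,380]])*.7
S=[[-142,-121.5,16],[-142,146.5,16],[82,-121.5,16]]
def res(x,full=False):
    best=[]
    ang=x[3]+np.pi/2+np.arange(12)*np.pi/6
    B=proj(fix2w(np.c_[52*np.cos(ang),52*np.sin(ang),ang*0+78],x),C)
    i=np.argmin(np.linalg.norm(B[None]-uv[:,None],axis=2),1)
    r=B[i]-uv; rs=proj(fix2w(S,x),C)-scr
    return (r,rs) if full else np.r_[r.ravel(),.5*rs.ravel()]
s=min((least_squares(res,np.r_[pose,d0],x_scale=[10,10,.1,.1],loss='soft_l1') for d0 in(-.62,-.52,-.42)),key=lambda s:s.cost)
print(s.x,s.cost,*[v.round(1).tolist() for v in res(s.x,True)])
x=s.x
np.save('pose.npy',x)
hsv=cv2.cvtColor(im,cv2.COLOR_RGB2HSV);I=im.astype(int)
m=(I[...,0]-I[...,1]>60)&(abs(I[...,1]-I[...,2])<50)
m[:220]=0;m[270:]=0;m[:,:130]=0;m[:,190:]=0
v,u=np.nonzero(m);red=np.array([u.mean(),v.mean()]);print('red',red/.7,m.sum(),(u.min()/.7,u.max()/.7,v.min()/.7,v.max()/.7))
th=np.linspace(-np.pi,np.pi,721)
G=proj(np.array([gripP(t,31,x) for t in th]),C);dd=np.linalg.norm(G-red,axis=1)
j=dd.argmin();print('theta',th[j],dd[j],'30*dial mod',(30*x[3]+np.pi)%(2*np.pi)-np.pi)
for h in(11,51):print(proj(gripP(th[j],h,x),C)/.7)
for n,p in dict(clamp=[-112,-38,108]).items(): print(n,proj(fix2w(p,x),C)[0]/.7)
E
```

```text
[[454.0, 256.0, 205.0], [421.0, 263.0, 193.0], [485.0, 268.0, 199.0], [394.0, 284.0, 174.0], [504.0, 292.0, 173.0], [383.0, 315.0, 162.0], [391.0, 346.0, 158.0], [413.0, 367.0, 174.0], [474.0, 371.0, 160.0], [444.0, 376.0, 182.0]]
[ 5.93862216e+02  1.79174940e+01 -2.15569343e-01 -5.72081545e-01] 5.68646172426496 [[-0.3, -0.1], [-0.2, 0.1], [0.3, -0.8], [0.5, 0.7], [1.8, -0.7], [0.9, 0.3], [0.2, -0.1], [-0.6, 0.5], [-0.3, 0.6], [-0.9, 0.9]] [[-1.2, -3.3], [-0.8, -1.7], [-2.0, -1.4]]
red [209.48328267 357.84194529] 94 (np.float64(197.14285714285717), np.float64(215.71428571428572), np.float64(350.0), np.float64(375.7142857142857))
theta -0.4450589592585539 8.10597727986194 30*dial mod 1.687109574461605
[[223.70454137 357.80613721]]
[[176.09288415 373.82896459]]
clamp [404.92332662 179.47056183]
```

```bash
python3 - <<'E'
from m import *
d=np.load('w1.npz');im=d['im'];C=cam('wrist',dict(tcp_pos=d['p'],eef_rot=d['q']))
x=np.load('pose.npy')
for t in np.arange(0.4,2.9,.3): print(t.round(2),*[(proj(gripP(t,h,x),C)/.7).round(0).tolist() for h in(11,51)])
c=im[190:290,120:260,::-1];cv2.imwrite('pics/c1.png',cv2.resize(c,None,fx=5,fy=5,interpolation=cv2.INTER_CUBIC))
E
```

```text
0.4 [[242.0, 366.0]] [[194.0, 383.0]]
0.7 [[248.0, 363.0]] [[200.0, 380.0]]
1.0 [[252.0, 357.0]] [[204.0, 374.0]]
1.3 [[254.0, 348.0]] [[206.0, 364.0]]
1.6 [[254.0, 338.0]] [[205.0, 353.0]]
1.9 [[252.0, 326.0]] [[203.0, 341.0]]
2.2 [[248.0, 315.0]] [[199.0, 329.0]]
2.5 [[243.0, 306.0]] [[193.0, 319.0]]
2.8 [[236.0, 299.0]] [[186.0, 311.0]]
```

View pics/c1.png

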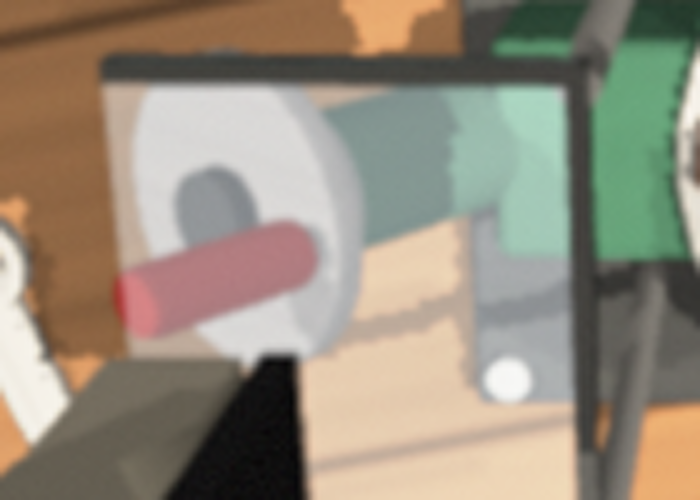

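The grip's end is at wrist pixel (211,358) and its root at (257,343), so the crank sits at about 1.45 rad. That agrees with 30×dial modulo 2π (1.69). So the crank needs about +17.4 rad, ending with the grip toward fixture +x.

```bash
cat >> m.py <<'E'
S38,C38=np.sin(np.radians(38)),np.cos(np.radians(38))
a_f=np.array([0,-S38,C38])
def crank_q(opt,yaw):
    z=-a_f;y=np.array([1.,0,0])*opt;M=np.c_[np.cross(y,z),y,z]
    return (R.from_euler('z',yaw)*R.from_matrix(M)).as_quat()
E
python3 - <<'E'
from m import *
x=np.load('pose.npy')
for o in(1,-1):
    q=crank_q(o,x[2]);print(o)
    for t,h in((1.45,150),(1.45,21),(0,21),(3.1,21),(-1.57,21)):
        j=bot.solve_ik(gripP(t,h,x),q);print(t,h,gripP(t,h,x).round(0),None if j is None else np.round(j,2))
E
```

```text
1
1.45 150 [ 548. -208.  240.] [-0.48  0.37  0.13 -0.64 -1.54 -2.79]
1.45 21 [ 565. -130.  139.] [-0.37  0.42 -0.03 -0.68 -1.31 -2.74]
0 21 [ 584. -157.  122.] [-0.39  0.48  0.02 -0.68 -1.32 -2.72]
3.1 21 [ 530. -144.  122.] [-0.41  0.41 -0.09 -0.68 -1.29 -2.68]
-1.57 21 [ 552. -173.  104.] [-0.44  0.48 -0.03 -0.67 -1.3  -2.65]
-1
1.45 150 [ 548. -208.  240.] [-0.48  0.37  0.13 -0.64 -1.54  0.36]
1.45 21 [ 565. -130.  139.] [-0.37  0.42 -0.03 -0.68 -1.31  0.4 ]
0 21 [ 584. -157.  122.] [-0.39  0.48  0.02 -0.68 -1.32  0.42]
3.1 21 [ 530. -144.  122.] [-0.41  0.41 -0.09 -0.68 -1.29  0.47]
-1.57 21 [ 552. -173.  104.] [-0.44  0.48 -0.03 -0.67 -1.3   0.49]
```

```bash
python3 - <<'E'
from m import *
x=np.load('pose.npy');q=crank_q(1,x[2])
bot.move_ptp(gripP(1.45,130,x),q)
bot.move_gripper(50,15)
bot.pause(.1)
st=bot.read_state(); im=bot.camera('wrist');C=cam('wrist',st)
np.savez('w2.npz',im=im,p=st['tcp_pos'],q=st['eef_rot'])
for h in(11,51):print(proj(gripP(1.45,h,x),C))
print(proj(fix2w([0,-160,105]+8*a_f,x),C), st['t'],st['contact_force'])
cv2.imwrite('pics/w2.png',cv2.resize(im[:,:,::-1],(800,600),interpolation=cv2.INTER_CUBIC))
E
```

```text
[[273.15385203 208.82309705]]
[[272.6860171  225.14894124]]
[[268.96100227 241.67551987]] 4.625 [0.24239282 0.66071298 0.20409844]
```

View pics/w2.png

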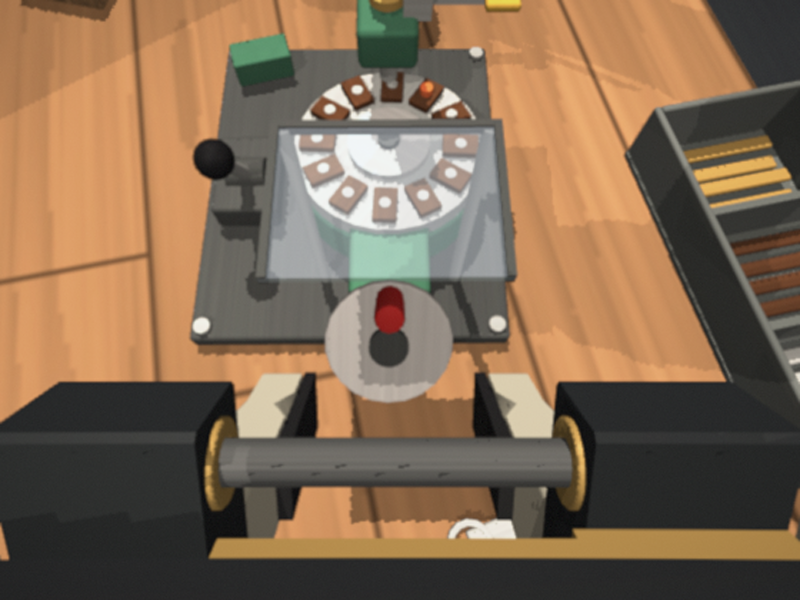

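The tilted view shows the proud orange rivet at (427,90), one division clockwise of the striker. The grip end is at (390,317) and the disc centre at (388,345), about 2 mm to +x of my model. I'll shift the model, grip the handle and crank a first stretch while watching forces.

```bash
python3 - <<'E'
from m import *
x=np.load('pose.npy');x[:2]+=1.5*np.array([np.cos(x[2]),np.sin(x[2])]);np.save('pose.npy',x)
q=crank_q(1,x[2])
F=R.from_euler('z',x[2]).as_matrix();B=np.c_[[1,0,0],[0,C38,S38],a_f]
def loc(v): return ((F@B).T@v).round(1)
bot.line_to(gripP(1.51,21,x),150)
f0=bot.read_state()['contact_force'];print('pre',loc(f0))
bot.move_gripper(5,20);s=bot.read_state();print(s['width'],loc(s['contact_force']),s['t'])
for i in range(1,9):
    th=1.51+i*np.pi/8
    bot.line_to(gripP(th,21,x),80);s=bot.read_state();f=loc(s['contact_force'])
    print(round(th,2),f,'rad',round(f[0]*np.cos(th)+f[1]*np.sin(th),1),'tan',round(-f[0]*np.sin(th)+f[1]*np.cos(th),1),s['t'])
    if np.linalg.norm(f)>25:break
E
```

```text
pre [-0.6  0.1  1.7]
14.018221840685523 [-1.3 -0.8  1.9] 6.2167
1.9 [-2.8  1.8  3.8] rad 2.6 tan 2.1 6.5
2.3 [-4.5  3.7  5.9] rad 5.8 tan 0.9 6.7833
2.69 [-6.5  1.3  6.1] rad 6.4 tan 1.7 7.0667
3.08 [-5.7 -1.7  6.1] rad 5.6 tan 2.0 7.35
3.47 [-4.2 -3.1  4. ] rad 5.0 tan 1.6 7.6333
3.87 [-1.6 -4.3  3.6] rad 4.0 tan 2.2 7.9167
4.26 [ 0.2 -3.   2.2] rad 2.6 tan 1.5 8.2
4.65 [ 1.6 -0.5  4.3] rad 0.4 tan 1.6 8.4833
```

```bash
python3 - <<'E'
from m import *
x=np.load('pose.npy')
F=R.from_euler('z',x[2]).as_matrix();B=np.c_[[1,0,0],[0,C38,S38],a_f]
th0=1.51+np.pi; N=35; mx=0
for th in np.linspace(th0,18.4,N+1)[1:]:
    bot.line_to(gripP(th,21,x),90);s=bot.read_state();n=np.linalg.norm(s['contact_force']);mx=max(mx,n)
    if n>25: print('stop',th,s['contact_force']);break
print(th,mx,s['t'],s['width'],(F@B).T@s['contact_force'])
bot.pause(.1)
st=bot.read_state(); im=bot.camera('wrist')
np.savez('w3.npz',im=im,p=st['tcp_pos'],q=st['eef_rot'])
cv2.imwrite('pics/w3.png',cv2.resize(im[:,:,::-1],(800,600),interpolation=cv2.INTER_CUBIC))
C=cam('wrist',st)
for dd in(-.1,-.05,0,.05):print(dd,proj(fix2w([-52*np.sin(dd),52*np.cos(dd),84],x),C)/.7)
print(proj(fix2w([0,0,78],x),C)/.7)
E
```

```text
18.4 11.557840298954968 18.1083 14.612890838610529 [-5.37435051  3.52045959  8.17635823]
-0.1 [[355.45032028 -27.08889711]]
-0.05 [[350.5638574 -27.3606217]]
0 [[345.65889542 -27.45814619]]
0.05 [[340.7453225  -27.38132148]]
[[343.12337584  57.02907355]]
```

View pics/w3.png

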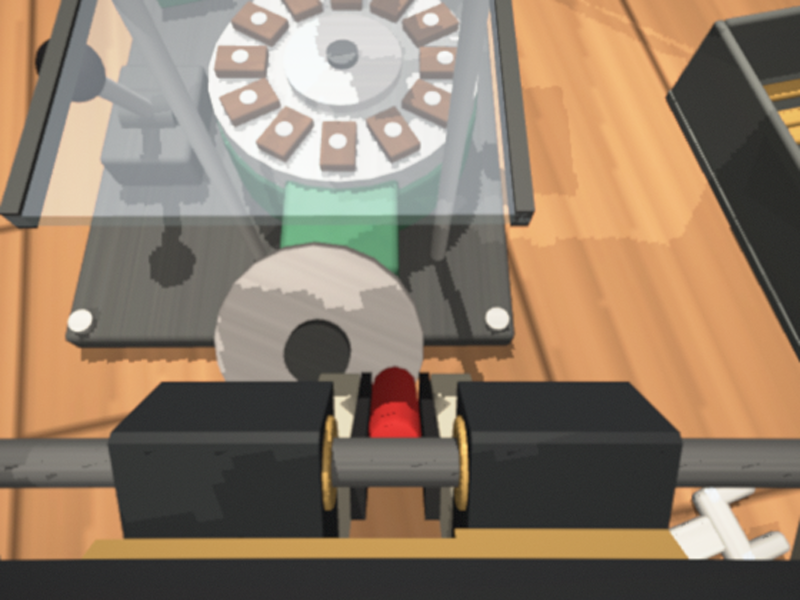

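The crank turned well (max force 11.6 N) and the view shows nine blanks. Next I'll fit the table angle from their steel rivets and the screws, using all the pictures.

```bash
cat > fit.py <<'E'
from m import *
S0={'a':[-142,-121.5,16],'b':[-142,146.5,16],'c':[82,-121.5,16],'d':[82,146.5,16]}
def fit(views,x0):  # views: (npz, blanks800, screws dict800); one pose, dial per view
    Cs=[];
    for f,b,s in views:
        d=np.load(f);Cs.append(cam('wrist',dict(tcp_pos=d['p'],eef_rot=d['q'])))
    def res(x):
        o=[]
        for k,((f,b,s),C) in enumerate(zip(views,Cs)):
            off=x[3+3*k+1:3+3*k+3]  # image offset (calib error), px
            ang=x[3+3*k]+np.pi/2+np.arange(12)*np.pi/6
            Bp=proj(fix2w(np.c_[52*np.cos(ang),52*np.sin(ang),ang*0+78],x),C)+off
            uv=np.array(b)*.7;i=np.argmin(np.linalg.norm(Bp[None]-uv[:,None],axis=2),1)
            o+=[*(Bp[i]-uv).ravel(),*off*.5]
            for n,p in s.items(): o+=[*(proj(fix2w(S0[n],x),C)[0]+off-np.array(p)*.7)]
        return np.array(o)
    best=None
    for d in np.linspace(-.2,.2,5):
        s=least_squares(res,np.r_[x0[:3],np.ravel([[dd+d*(k>=0),0,0] for k,dd in enumerate(x0[3:])])],loss='soft_l1',x_scale=np.r_[10,10,.1,[.1,1,1]*len(views)])
        if best is None or s.cost<best.cost: best=s
    return best
V1=('w1.npz',[(455,258),(487,268),(508,292),(422,265),(397,286),(386,316),(393,347),(415,370),(444,378),(477,373)],{'a':(307,140),'b':(622,142),'c':(316,380)})
V2=('w2.npz',[(317,139),(322,169),(347,195),(385,205),(423,195),(451,173),(460,143)],{'a':(201,326),'c':(497,324),'d':(476,53)})
V3=('w3.npz',[(338,141),(284,129),(247,103),(240,60),(259,19),(393,129),(432,98),(445,57),(431,19)],{'a':(80,320),'c':(497,318)})
E
python3 - <<'E'
from fit import *
x=np.load('pose.npy')
for Vs,d in(([V1],[-.57]),([V2],[-.57]),([V3],[-.02]),([V1,V2,V3],[-.57,-.57,-.02])):
    s=fit(Vs,np.r_[x[:3],d]);print(s.x[:3].round(4),s.x[3:].reshape(-1,3).round(3).tolist(),round(s.cost,1))
print('commanded change',(18.4-1.51)/30)
E
```

```text
[ 5.944158e+02  2.130610e+01 -2.112000e-01] [[-1.092, 0.4, -0.336]] 2.6
[ 5.948804e+02  1.797730e+01 -2.060000e-01] [[-1.09, -0.222, 0.408]] 7.5
[ 5.950449e+02  2.002880e+01 -2.186000e-01] [[0.003, 0.48, 2.437]] 12.3
[ 5.949778e+02  1.983630e+01 -2.113000e-01] [[-0.569, 1.512, -0.999], [-0.561, 0.043, 1.842], [-0.004, 0.431, 2.213]] 23.6
commanded change 0.563
```

The dial fits at about −0.004, and the crank phase says −0.015. I'll crank a little further to 18.6 rad, between the two zeros, then let go and look at the rivet and striker tip directly from a flat angle.

```bash
python3 - <<'E'
from m import *
x=np.load('pose.npy')
bot.line_to(gripP(18.6,21,x),60)
bot.move_gripper(50)
bot.line_to(gripP(18.6,130,x),250)
q=crank_q(-1,x[2])
p=fix2w([0,-90,222],x)[0]
print(bot.solve_ik(p,q))
bot.move_ptp(fix2w([0,-130,240],x)[0],q)
bot.line_to(p)
bot.pause(.15)
st=bot.read_state(); im=bot.camera('wrist');C=cam('wrist',st)
np.savez('w4.npz',im=im,p=st['tcp_pos'],q=st['eef_rot'])
r=proj(fix2w([0,52,84],x),C)[0];print(r,st['t'])
u,v=r.astype(int)
c=im[max(0,v-60):v+60,u-80:u+80,::-1];print(u-80,max(0,v-60))
cv2.imwrite('pics/w4.png',cv2.resize(c,None,fx=5,fy=5,interpolation=cv2.INTER_CUBIC))
E
```

```text
[-2.65398009e-01  3.02639535e-01  1.12033321e-04 -6.79375860e-01
 -1.36381888e+00  2.27672490e-01]
[278.71288182 215.27244116] 23.025
198 155
```

View pics/w4.png

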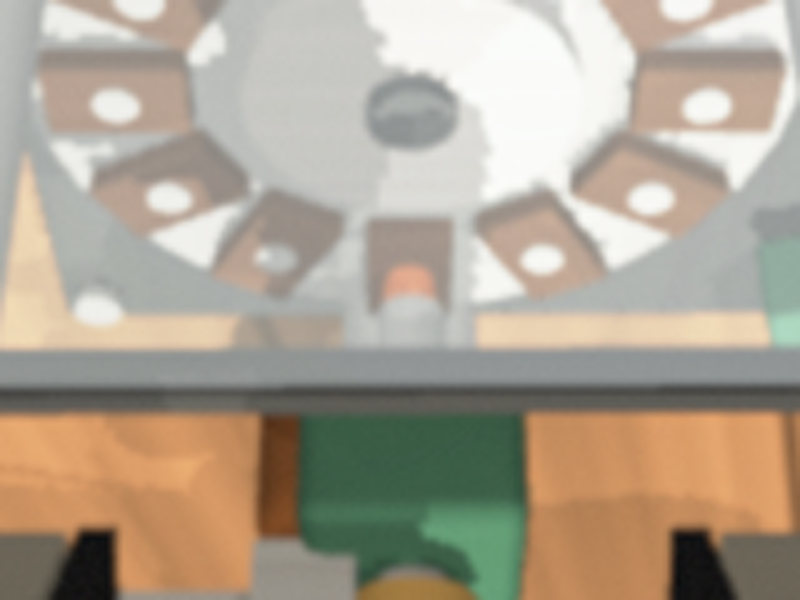

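The flat (upside-down) view shows the orange rivet top at crop (410,282) directly against the grey striker tip at about (413,320). Now the sub-pixel columns.

```bash
python3 - <<'E'
from m import *
x=np.load('pose.npy');d=np.load('w4.npz');im=d['im'].astype(float);C=cam('wrist',dict(tcp_pos=d['p'],eef_rot=d['q']))
for v in range(208,216):   # orange
    r=im[v,262:300];o=np.clip(r[:,0]-r[:,2]-60,0,None); 
    o[(np.arange(262,300)<270)|(np.arange(262,300)>290)]=0
    print(v,(im[v,270:292,0]-im[v,270:292,2]).astype(int).tolist(), round((o*np.arange(262,300)).sum()/max(o.sum(),1),2))
for v in range(215,224): print(v,im[v,266:296].mean(1).astype(int).tolist())
k=(d['im'].min(2)>0)
print('model dx per mm',proj(fix2w([[0,52,84],[1,52,84],[0,52,90],[0,52,110],[0,0,78]],x),C))
E
```

```text
208 [2, 11, 20, 22, 22, 27, 39, 52, 60, 63, 62, 57, 51, 36, 26, 22, 21, 17, 9, 3, 4, 4] 279.4
209 [3, 10, 20, 21, 23, 38, 60, 76, 79, 81, 80, 79, 74, 57, 35, 22, 20, 16, 9, 4, 3, 4] 279.45
210 [3, 11, 19, 18, 28, 50, 71, 80, 82, 83, 82, 82, 80, 68, 46, 24, 20, 16, 8, 4, 4, 3] 279.43
211 [3, 9, 16, 18, 33, 57, 74, 79, 80, 82, 82, 82, 80, 73, 53, 26, 20, 15, 8, 4, 3, 3] 279.51
212 [2, 9, 15, 20, 36, 62, 73, 76, 75, 77, 79, 79, 76, 72, 55, 29, 19, 15, 6, 4, 2, 3] 279.46
213 [2, 7, 14, 19, 37, 61, 65, 60, 57, 54, 57, 57, 57, 60, 53, 30, 19, 14, 7, 3, 3, 3] 275.83
214 [1, 6, 14, 20, 31, 43, 38, 27, 22, 20, 20, 20, 25, 35, 36, 23, 18, 13, 7, 3, 3, 3] 0.0
215 [3, 7, 14, 16, 17, 16, 9, 4, 4, 3, 3, 3, 5, 7, 9, 11, 14, 13, 6, 2, 2, 1] 0.0
215 [179, 183, 186, 187, 184, 167, 146, 147, 164, 186, 196, 199, 202, 205, 204, 202, 201, 199, 190, 174, 157, 160, 180, 198, 198, 197, 200, 208, 207, 201]
216 [174, 180, 184, 188, 186, 169, 151, 154, 175, 191, 200, 201, 203, 205, 204, 203, 201, 199, 193, 184, 167, 162, 181, 193, 194, 188, 184, 184, 184, 181]
217 [172, 179, 185, 189, 189, 176, 163, 167, 182, 1
[... 495 characters left out ...]
88, 186, 185, 183, 180, 180, 189, 196, 196, 193, 188, 188, 199, 208, 212]
221 [173, 181, 185, 188, 192, 195, 196, 192, 186, 189, 191, 193, 193, 194, 192, 189, 188, 186, 183, 179, 180, 189, 195, 195, 193, 189, 188, 200, 209, 212]
222 [173, 181, 185, 187, 191, 193, 195, 191, 185, 188, 191, 192, 193, 193, 193, 189, 188, 185, 184, 180, 181, 189, 196, 195, 192, 187, 188, 199, 209, 211]
223 [171, 176, 179, 184, 185, 186, 188, 185, 181, 184, 187, 188, 188, 187, 185, 184, 183, 182, 178, 175, 176, 184, 189, 190, 187, 183, 184, 193, 203, 205]
model dx per mm [[278.71288182 215.27244116]
 [277.69292954 215.27104458]
 [278.72931238 220.30952102]
 [278.78650283 237.8108885 ]
 [279.05910732 175.36089728]]
```

Rivet centre is at column 279.4 and the striker rod at 280.0, so the rivet is about 0.5 mm short. That is a dial of about −0.01, which agrees with the crank phase (grip at +x = zero). I'll finish the crank to 18.85 and retreat to the same viewpoint for a numeric check.

```bash
python3 - <<'E'
from m import *
x=np.load('pose.npy');q=crank_q(-1,x[2])
bot.line_to(gripP(18.6,120,x),250)
bot.line_to(gripP(18.6,21,x),200)
bot.move_gripper(5,20)
bot.line_to(gripP(18.75,21,x),50);bot.line_to(gripP(18.88,21,x),50)
print(bot.read_state()['contact_force'])
bot.move_gripper(50)
bot.line_to(gripP(18.88,110,x),250)
bot.line_to(fix2w([0,-90,222],x)[0],250)
bot.pause(.15)
st=bot.read_state(); im=bot.camera('wrist');np.savez('w5.npz',im=im,p=st['tcp_pos'],q=st['eef_rot'])
im=im.astype(float);cs=np.arange(268,292)
for v in range(208,213):
    r=im[v,268:292];o=np.clip(r[:,0]-r[:,2]-40,0,40);print(v,round((o*cs).sum()/o.sum(),2))
    
for v in(219,221):print(im[v,266:296].mean(1).astype(int).tolist())
print(st['t'])
E
```

```text
[-5.10821279 -1.1742098   3.01180905]
208 280.0
209 279.33
210 279.42
211 279.41
212 279.46
[171, 181, 186, 192, 196, 194, 188, 186, 189, 194, 196, 199, 200, 199, 196, 191, 188, 185, 182, 182, 186, 192, 197, 195, 190, 187, 191, 203, 208, 209]
[175, 182, 187, 191, 195, 196, 191, 187, 187, 192, 193, 194, 193, 192, 191, 188, 187, 184, 181, 178, 184, 195, 196, 195, 191, 188, 192, 205, 210, 211]
27.8333
```

The rivet is at 279.4 and the rod now centres at about 279.2, so they line up within about 0.2 mm. On to the clamp.

```bash
python3 - <<'E'
from m import *
x=np.load('pose.npy')
q=(R.from_euler('z',x[2])*R.from_quat([0,1,0,0])).as_quat()
P=lambda *p: fix2w(p,x)[0]
F=R.from_euler('z',x[2]).as_matrix()
bot.line_to(P(-60,-100,270),300)
bot.move_ptp(P(-112,-34,200),q)
bot.move_gripper(44)
bot.line_to(P(-112,-34,98),150)
f=F.T@bot.read_state()['contact_force'];print('down',f.round(1),bot.read_state()['t'])
f0=f
for ph in np.arange(-.45,.62,.1):
    bot.line_to(P(-112,80*np.sin(ph)+9,38+80*np.cos(ph)-10),120)
    s=bot.read_state();f=F.T@s['contact_force']-f0;print(round(ph,2),f.round(1))
    if abs(f[1])>8:break
y=80*np.sin(ph)+9;z=28+80*np.cos(ph)
bot.line_to(P(-112,y-6,z),80)
bot.line_to(P(-112,y-6,200),250)
bot.pause(.1);st=bot.read_state();im=bot.camera('wrist');np.savez('w6.npz',im=im,p=st['tcp_pos'],q=st['eef_rot'])
C=cam('wrist',st)
for p in((-112,38,108),(-112,30,112)):print(proj(P(*p),C)/.7)
cv2.imwrite('pics/w6.png',cv2.resize(im[:,:,::-1],(800,600),interpolation=cv2.INTER_CUBIC));print(st['t'])
E
```

```text
down [-0.1 -0.6 -0. ] 31.5917
-0.45 [-0.3  1.  -0.2]
-0.35 [1.4 1.4 0.3]
-0.25 [0.8 0.2 0.1]
-0.15 [ 0.2  0.6 -0.6]
-0.05 [-0.   0.2  0.9]
0.05 [-0.   0.5 -0.3]
0.15 [-0.4  0.6  0.3]
0.25 [0.2 0.6 0.2]
0.35 [ 0.3  1.  -0.3]
0.45 [0.3 1.1 0.9]
0.55 [  3.5 -11.    4.4]
[[380.90926734 311.9153495 ]]
[[363.87807059 314.36550797]]
35.2583
```

View pics/w6.png

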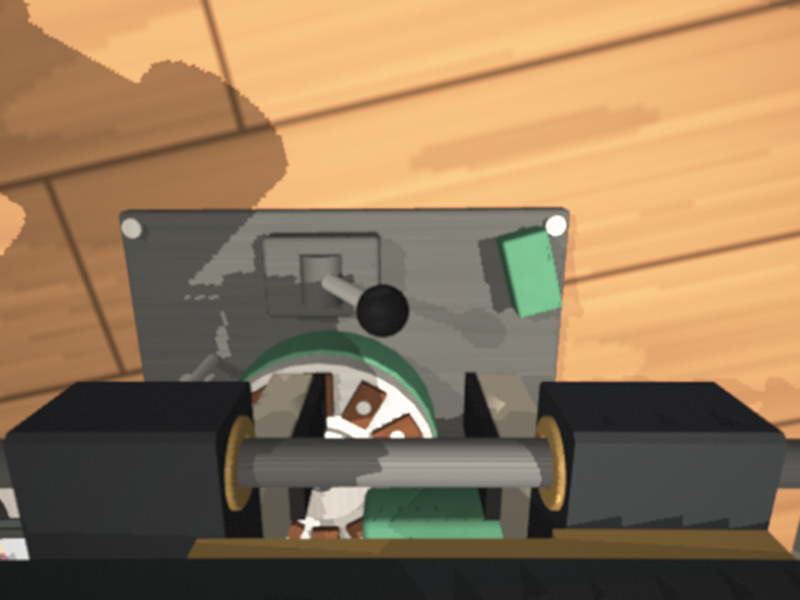

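The clamp knob is at (383,310), against a prediction of (381,312) for fully over, and the end stop was felt at 11 N. Now the striker.

```bash
python3 - <<'E'
from m import *
x=np.load('pose.npy');P=lambda *p: fix2w(p,x)[0]
F=R.from_euler('z',x[2]).as_matrix()
bot.move_gripper(60,55)
bot.line_to(P(-60,52,265),300);bot.line_to(P(0,52,265),250)
bot.line_to(P(0,52,197),150)
f0=bot.read_state()['contact_force'];print('pre',f0.round(1))
bot.move_gripper(10,55);s=bot.read_state();print('w',s['width'],(F.T@(s['contact_force']-f0)).round(1),s['t'])
for h in(10,20,25,28,30,31):
    bot.line_to(P(0,52,197+h),50);s=bot.read_state();f=F.T@(s['contact_force']-f0)
    print(h,f.round(1),s['tcp_pos'][2].round(1),round(s['width'],1))
    if abs(f[2])>35:break
E
```

```text
pre [-0.2  0.8  0.2]
w 26.984843366394053 [-1.5  4.1  0.2] 37.9167
10 [ 0.9  5.7 -4. ] 206.6 27.4
20 [ 1.7  4.3 -5.2] 216.2 27.1
25 [ 1.7  4.4 -6.8] 221.0 27.1
28 [ 4.9  4.9 -8. ] 223.3 27.0
30 [  5.4   4.9 -12.1] 224.9 26.7
31 [  6.3   5.2 -13.2] 225.8 27.0
```

```bash
python3 - <<'E'
from m import *
x=np.load('pose.npy');P=lambda *p: fix2w(p,x)[0]
bot.pause(.2)
s=bot.read_state();print(s['tcp_pos'][2],s['contact_force'][2])
bot.line_to(P(0,52,229.5),40);bot.pause(.2);s=bot.read_state();print(s['tcp_pos'][2],s['contact_force'].round(1))
for h in(27,25,24):
    bot.line_to(P(0,52,197+h),40);bot.pause(.1);s=bot.read_state();print(h,s['tcp_pos'][2].round(1),s['contact_force'].round(1))
print(s['t'])
E
```

```text
225.70657217401558 -13.636069265911626
227.10215464189105 [  6.8   4.1 -14.1]
27 223.2 [ 2.4  5.5 -4.6]
25 223.0 [-1.8  5.9  5.1]
24 222.8 [-4.   6.8 10.1]
41.35
```

The force reversed to +10 N when lowered, so the sear is holding. Now release, flip the wrist so the camera stays clear of the raised knob, and press the pad.

```bash
python3 - <<'E'
from m import *
x=np.load('pose.npy');P=lambda *p: fix2w(p,x)[0]
q=(R.from_euler('z',x[2])*R.from_quat([1,0,0,0])).as_quat()
bot.move_gripper(60)
bot.line_to(P(0,52,285),200)
bot.line_to(P(74,52,285),250)
bot.move_ptp(P(74,52,285),q)
bot.move_gripper(0,20)
st=bot.read_state();im=bot.camera('wrist')
bot.line_to(P(74,52,162),200)
f0=bot.read_state()['contact_force'];print(f0.round(1),bot.read_state()['t'])
for z in(155,151,148,145,142,139):
    bot.line_to(P(74,52,z),60);s=bot.read_state();print(z,s['tcp_pos'][2].round(1),(s['contact_force']-f0).round(1))
    if s['contact_force'][2]-f0[2]>25:break
print(s['t'])
E
```

```text
[ 0.3 -0.2  0.1] 47.5833
155 155.6 [ 0.1 -0.  -1. ]
151 151.7 [-0.6 -0.7  2.8]
148 148.1 [ 0.7 -0.7  2.2]
145 144.7 [0.9 0.8 1.8]
142 141.8 [0.4 1.2 2.1]
139 138.9 [-0.7 -0.3  3.1]
49.1
```

```bash
python3 - <<'E'
from m import *
x=np.load('pose.npy');P=lambda *p: fix2w(p,x)[0]
bot.line_to(P(74,52,250),250)
bot.line_to(P(74,-40,290),300)
bot.pause(.1)
st=bot.read_state();im=bot.camera('wrist');C=cam('wrist',st)
np.savez('w7.npz',im=im,p=st['tcp_pos'],q=st['eef_rot'])
for n,p in dict(knob_dn=(0,52,231),knob_up=(0,52,257),rivet=(0,52,80),trip=(72,52,155),clamp=(-112,38,108)).items():print(n,proj(P(*p),C)[0]/.7)
sc=bot.camera('scene');u,v=proj(P(0,20,100),cam('scene'))[0].astype(int)
cr=cv2.resize(sc[v-60:v+60,u-80:u+80],(560,420),interpolation=cv2.INTER_CUBIC)
top=cv2.resize(np.hstack([im,cr]),(800,300),interpolation=cv2.INTER_AREA)
cv2.imwrite('pics/w7.png',cv2.resize(im,(800,600))[:,:,::-1]);cv2.imwrite('pics/s7.png',cr[:,:,::-1]);print(st['t'])
E
```

```text
knob_dn [195.15197229 493.03551428]
knob_up [172.85519567 531.78678385]
rivet [268.47944043 365.36957885]
trip [229.85506337 298.50188804]
clamp [288.82707943 520.32924999]
50.275
```

View pics/w7.png

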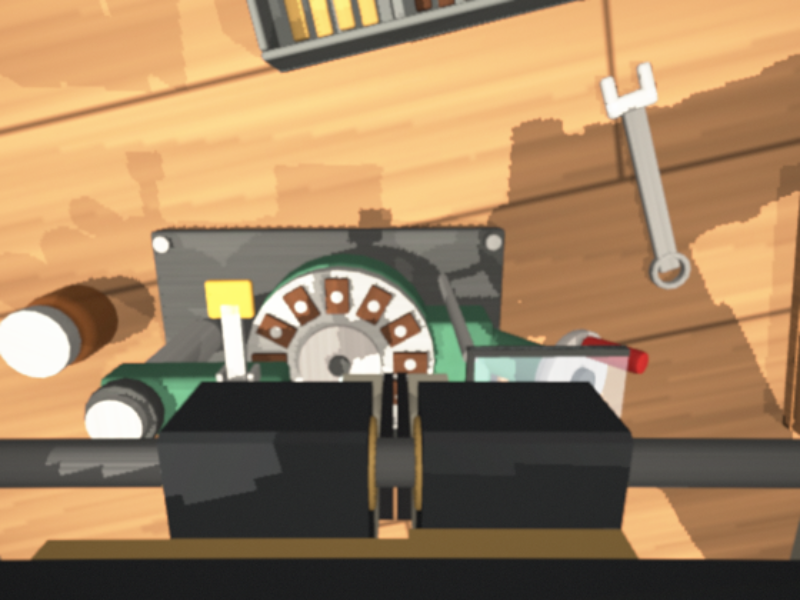

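View pics/s7.png

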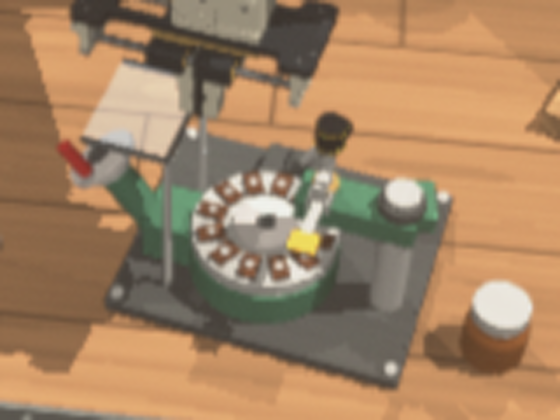

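```bash
python3 - <<'E'
from m import *
x=np.load('pose.npy');P=lambda *p: fix2w(p,x)[0]
C=cam('scene');o=proj(P(0,20,100),C)[0].astype(int)-[80,60]
for n,p in dict(dn=(0,52,231),up=(0,52,257),colltop=(0,122,166),trip=(72,52,155)).items():print(n,(proj(P(*p),C)[0]-o)*3.5)
bot.line_to(P(20,-130,290),300)
bot.move_ptp(P(0,-90,222+15),crank_q(-1,x[2]));bot.pause(.1)
st=bot.read_state();im=bot.camera('wrist');C=cam('wrist',st);print(st['t'],st['contact_force'].round(1))
r=proj(P(0,52,84),C)[0];u,v=r.astype(int);print(r)
cv2.imwrite('pics/w8.png',cv2.resize(im[v-60:v+60,u-80:u+80,::-1],None,fx=5,fy=5,interpolation=cv2.INTER_CUBIC))
E
```

```text
dn [325.86315883 121.47220477]
up [328.16999772  99.99668217]
colltop [397.48487448 192.73659525]
trip [296.62692528 239.76538011]
51.9333 [-1.1  0.4  0.6]
[278.04854921 202.67108425]
```

View pics/w8.png

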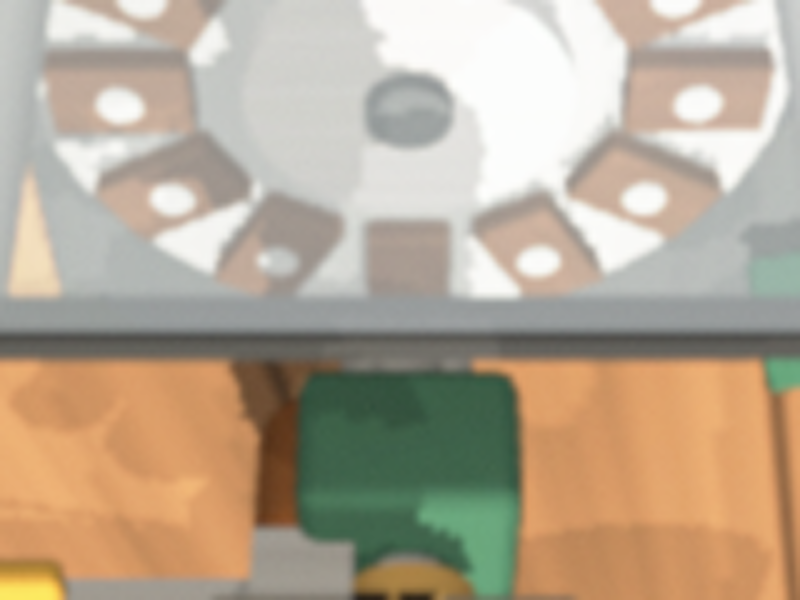

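The orange head that stood at rows 262–300 is gone: the blank is bare down to the frame edge at row 297. In the scene view the knob is at its lowered position, so the striker has fired. Handing in.

```bash
python3 -c "
from plant import bot
bot.close_job();print(bot.read_state()['t'])"
```

```text
the job is handed in; nothing more can be done
the job is handed in; nothing more can be done
```

I did the whole job in the order asked and handed it in. The robot clock was at about 52 s on the last reading, under the 70 s limit, and the gripper was clear of everything.

- **Crank:** I turned it about 2¾ turns anticlockwise. Before clamping, the rivet and the striker rod lined up to about 0.2 mm in the close view. Fitting the blanks' positions put the table about 0.01 rad further round. I went with the close view of the rivet, which agreed with the crank's own angle.
- **Clamp:** I swung it over until it hit its end stop (11 N). The knob was then within about 3 pixels of where it should be when fully over.
- **Striker:** I pulled it up about 30 mm. When I lowered the hand slightly, the force on it reversed, so the sear was holding the striker.
- **Trip pad:** I pressed it down about 16 mm with roughly 3 N, at the low end of the 3 to 7 N given. I felt no clear kick on firing.
- **Last pictures:** The striker knob is back down, and no orange shows on the part of the blank where the rivet stood proud. The shield's frame hides the rest, so I couldn't measure directly that the rivet is flush.
- **Other objects:** Arm forces stayed below about 15 N. The wax bar, jar and spanner looked undisturbed. I did not check the knives, hammer or sanding block again, but the arm never worked near them.

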